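# Set the gem on the practice nail

## Robot

A 7-joint arm with a two-finger parallel gripper is mounted at the origin on the work surface. World frame = base frame: x ahead of the robot, y to its left, z up, the work surface at z = 0. Lengths are in m, angles in rad, forces in N, time in s.
With the tool pointing down it reaches from about 0.4 to 0.85 m from the base axis. Payload 4.5 kg.
Tool frame: the origin (TCP) lies midway between the tips of the shut fingers; the grasp point (between the pads) lies 19 mm behind it; z points along the fingers, y is the line along which they close (so a half turn about z gives the same grasp; the last joint's range is limited). The gripper opens to 88 mm and grips with 3 to 60 N. Pads are 18 mm wide; open, the fingers measure 123 mm over their backs; the gripper's body (75 mm by 187 mm) begins 45 mm behind the grasp point.
Start: joints at [1.326, 0.689, -0.195, 1.565, 0.157, 0.902, -0.215], TCP at [0.172, -0.601, 0.239] pointing down, gripper open.
Joint ranges: [-3.01, 3.01], [-0.46, 2.08], [-1.47, 1.51], [0.13, 2.56], [-1, 4.14], [0.04, 2.09], [-2.66, 2.66]. Speed limits (rad/s): [2.57, 2.57, 3.14, 3.14, 3.14, 3.14, 3.14].

## Interface

Orientations are given as a unit quaternion [x, y, z, w].
In Python, from plant import r gives the robot as it stands.
- The arm moves only by the tool carry_out, never from a script. Its argument "plan" is a list of rows, each an object with "rot": the turn, a rotation vector about the tool's x, y, z in rad, a list of three; "xyz": the shift along the tool's x, y, z in m, a list of three; "grip": the closure in counts, from 0 (fully open) to 255 (shut). In form: [{"rot": [wx, wy, wz], "xyz": [dx, dy, dz], "grip": grip}, ...]. A call has 1 to 8 rows; each row is the pose to reach, as a shift and turn from the pose commanded when the call began, along the tool's axes at that moment; what a row does not reach only later rows make up. A row lasts 1/12 s, in which the tool goes at most 41.7 mm and 7.16 degrees, less where a joint would pass 70% of its speed; a pose out of reach is approached as far as the arm can. A call with a gripper value outside its range is refused whole. The fingers move at their own pace and stop on an object; "squeeze" is the grip in N (left out, the last holds). Time passes only in rows, so rows that repeat a pose let the fingers close. It gives the time, the measured TCP pose, the force, the opening and the grip force at its end, in the units of the state.
- r.get_state(): the state, without advancing time (a new reading comes with each control period).
- r.snapshot(name): name is "scene" or "top" or "wrist"; returns the picture (400x640x3 uint8, red, green, blue); there is no depth.
- r.camera_params(name): a dict with "fx", "fy", "cx", "cy" (pixels), "distortion" ([k1, k2, p1, p2, k3] as OpenCV has them; the pictures are not rectified), "position" and "attitude" of the camera in the world; the wrist camera has in their place "hand_eye" (4x4, takes a point from camera to tool coordinates, whose origin is the TCP and whose axes are the flange's). Camera axes: x right, y down, z forward; pixel columns grow to the right and rows downward; lengths in m; the calibration is good to about 2 mm. A picture is of the moment at which its call begins: read the wrist's pose just before it. camera_params takes no time and is no camera call.
- r.finish_job(): hands the job in; it is judged then, once.
The state is a dict: "clock": time; "q": joint angles; "qd": joint speeds; "joint_torque": joint torques, N m; "tool_pos": TCP position; "eef_rot": TCP orientation; "contact_force": force on the tool from outside, world axes, zero at the start; "moment": the same for the moment, N m; "opening": opening from 0.0 (shut) to 1.0 (fully open); "finger_force": force on a finger pad.
Only numpy, scipy, OpenCV 4.12 (cv2) and the standard library are available. Lean on these libraries where they do the work, as an engineer would, in place of code of your own. Each camera call takes 0.05 s, during which the arm holds its last target. There are 200 camera calls.

## Task

At the nail desk, turn the crank with the red grip clockwise (seen from above) until the practice thumb's carriage rests against the yellow stop. Then take the blue sprung presser out of its wooden block and hold its white tip on the red gem, square to the sloping nail, pressing gently so that the sprung tip is pushed about half way in. The job finishes while you are still holding the presser there, as glue has to set: do not let go, never press hard or push the thumb with the gripper itself, and leave the other things on the desk where they are.

Things in the scene. Friction and masses are not known exactly. Their poses are not given: they have to be found in the camera images.
- jig: fixed aluminium jig. Origin: underside of its base below the thumb's line, on the table; yawed up to 0.3 rad about vertical. Its -x axis is the way the thumb points (roughly to the robot). The base plate is 12 mm thick; thumb and carriage are at jig y = 0, the crank at jig y = -130 mm. The yellow stop (50 mm wide, top 44 mm above the table) stands at jig x = -20 to -38 mm; the highest part of the thumb is 118 mm above the table.
- carriage (a joint): travel of the black carriage with the thumb, in m: 0 = back, 0.028 = against the yellow stop (end of travel); moves along jig -x. Driven only by the crank: 4 mm per radian. It stays where it is left. The gripper must not push the thumb or carriage itself.
- crank (a joint): angle of the crank in rad, growing clockwise seen from above; carriage travel = 0.004 x this angle, so it ends at 7.0 rad with the carriage on the stop. Starts between 0.2 and 2.0, so about 5 to 6.8 rad remain. Turning it needs about 1 to 2 N at the grip.
- crank_grip (a point): middle height of the crank's red upright grip, a freely spinning sleeve of 14 mm diameter and 42 mm height (39 to 81 mm above the table); this point is 65 mm above the table, at 34 mm radius from the crank's axis. The steel crank disc below it is 90 mm across, its top 38 mm above the table. The grip may be pinched from above and carried round the circle with the gripper at a constant yaw.
- crank_axis (a point): on the crank's vertical axis, at the same height (65 mm) as the crank_grip point: centre of the grip's circle.
- gem (a point): pale nail plate (26 mm along the thumb, 18 mm wide, rigid) of the practice thumb, with the red gem (7 mm across, 0.6 mm thick, no obstacle) at its centre. Origin: the gem's centre on the nail's outer face, 95 mm above the table. z axis: outward normal of the nail, leaning 0.35 rad (20 degrees) from vertical towards jig -x; y axis: jig y. It travels with the carriage.
- presser_grip (a point): where to hold the presser: centre line of its blue round handle (18 mm diameter, 71 mm long), 30 mm below its top end. z axis: along the presser from tip to top. At the start it stands upright, this point 95 mm above the table; the presser's top is at 125 mm. Weight about 60 g.
- presser_tip (a point): end of the presser's white sprung tip (7 mm diameter, round end), 85 mm from presser_grip down the presser's axis when not pressed; it sticks 18 mm out of a steel nose of 11 mm diameter, 22 mm long, below a 26 mm flange of 4 mm on which the presser stands.
- plunger (a joint): how far the white tip is pushed in, in m: 0 = free, 0.014 = fully in. Spring: 0.9 N to start moving, then 0.3 N per mm: 3.0 N half way in (0.007), 5.1 N at the end, where it becomes hard.
- holder: fixed wooden block 70 x 70 mm, 50 mm high, with a 14 mm upright hole at its centre in which the presser's nose hangs; the flange rests on the top. Origin: centre of the underside. Lift the presser straight up by at least 45 mm to clear it.
- polish: small black polish bottle, 34 mm across, 70 mm high, loose; leave alone. Origin: underside.
- jar: white jar, 60 mm across, 60 mm high, loose; leave alone. Origin: underside.
- buffer: yellow buffing block 95 x 26 x 26 mm, loose; leave alone. Origin: underside.
- remover: white bottle with black cap, 60 mm across, 130 mm high, loose; leave alone. Origin: underside.
Mind the look-alikes: they are no part of the job. There is more than one size of the part that bears presser_grip; the job needs the smallest.

How it is judged:
By the outcome, as a careful person would: the job done as asked, in the order asked, and still so for the second after the job is handed in, while the arm keeps its last pose, push and grip.
It also fails if it takes over 64 s, if anything falls off the work surface, if the arm or the gripper's body presses on something with over 40 N, if the wrist force passes 120 N, or if a joint passes its speed limit or range.

## Working session

There is one attempt and no reset: what is moved stays moved. The work goes in short steps, Python scripts to look and compute and a tool call to move; the robot and the scene stay as the last step left them, time stands still between calls to the robot, and variables do not carry over. Pictures are saved under pics/ and viewed, at most 11 in all, crops included, and the job is handed in when it is done.

Besides the shell and the picture viewer there is one more tool, called after "Request:" as name(argument=value, ...), one argument or row to a line, values as JSON. carry_out: Moves the arm, as the interface text tells. Its arguments: {"type":"object","properties":{"plan":{"type":"array"},"squeeze":{"type":"number"}},"required":["plan"]}

```bash
ls; mkdir -p pics
python3 - <<'E'
from plant import r
import cv2
print(r.get_state())
for n in("scene","top","wrist"):
    print(n,r.camera_params(n))
    cv2.imwrite(f"pics/{n}0.png",r.snapshot(n)[:,:,::-1])
E
```

```text
pics
{'clock': 0.0, 'q': array([ 1.32580034,  0.69000792, -0.19454665,  1.56631871,  0.1572739 ,
        0.9025517 , -0.21509703]), 'qd': array([ 1.71970115e-05,  3.57743045e-05, -2.22024032e-04,  3.63034659e-04,
        1.39552327e-03,  1.01673853e-03,  3.98765429e-04]), 'joint_torque': array([ 2.16493127e-04, -5.27563512e+01, -1.26640566e+00, -1.53428507e+01,
       -5.25018037e-02,  6.60380727e-03,  1.88407257e-04]), 'tool_pos': array([ 0.17179497, -0.60025745,  0.2379027 ]), 'eef_rot': array([ 9.90292895e-01,  1.38993110e-01, -1.81323325e-04, -9.29740761e-04]), 'contact_force': array([ 0.09920868, -0.47836862, -0.14057855]), 'moment': array([0.05448702, 0.00353616, 0.0044545 ]), 'finger_force': 0.0, 'opening': 0.9979220379743964}
scene {'fx': 439.1618350806521, 'fy': 439.1618350806521, 'cx': 320.95740365606486, 'cy': 203.58454702850725, 'distortion': array([-0.06814071,  0.        ,  0.        ,  0.        ,  0.        ]), 'position': array([1.29032735, 0.28847605, 0.77599956]), 'attitude': array([ 0.51926526,  0.74593196, -0.33603465, -0.24704214])}
top {'fx': 384.6621130806946, 'fy': 384.6621130806946, 'cx': 314.13695996133583, 'cy': 194.95048077277647, 'distortion': array([0.01376285, 0.        , 0.        , 0.        , 0.        ]), 'position': array([0.44386902, 0.02575289, 1.11819801]), 'attitude': array([ 0.70687901, -0.70597083,  0.02793815, -0.03386309])}
wrist {'fx': 275.89487702679793, 'fy': 275.89487702679793, 'cx': 325.60339722145284, 'cy': 203.92774985562153, 'distortion': array([-0.02860336,  0.        ,  0.        ,  0.        ,  0.        ]), 'hand_eye': array([[ 1.10315815e-04, -9.49970722e-01, -3.12338943e-01,
         8.13923471e-02],
       [ 9.99999640e-01, -1.57822644e-04,  8.33205953e-04,
         4.44646570e-04],
       [-8.40815418e-04, -3.12338923e-01,  9.49970363e-01,
        -1.45764564e-01],
       [ 0.00000000e+00,  0.00000000e+00,  0.00000000e+00,
         1.00000000e+00]])}
```

View pics/scene0.png

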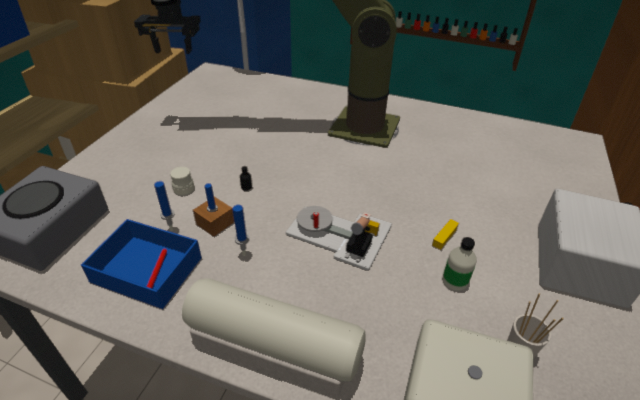

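View pics/top0.png

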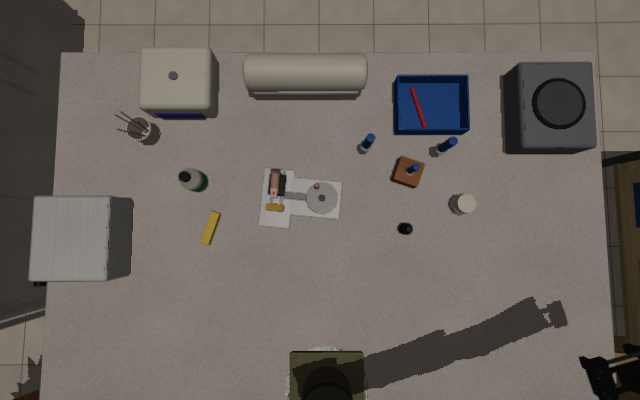

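The scene picture shows three blue pressers: on the wooden block (210,197), and standing at (163,200) and (240,222). In the top view these are at (411,170), (446,146) and (367,142). The one on the block looks smallest and fits the description. The crank grip is at (316,220) scene / (317,186) top, and the thumb at (362,225) / (276,183).

```bash
cat > h.py <<'E'
import numpy as np, cv2
from scipy.spatial.transform import Rotation as R
from plant import r
def cam(n, st=None):
    c=r.camera_params(n); K=np.array([[c['fx'],0,c['cx']],[0,c['fy'],c['cy']],[0,0,1]])
    if n=='wrist':
        T=np.eye(4); T[:3,:3]=R.from_quat(st['eef_rot']).as_matrix(); T[:3,3]=st['tool_pos']; T=T@c['hand_eye']
        return K,c['distortion'],T[:3,:3],T[:3,3]
    return K,c['distortion'],R.from_quat(c['attitude']).as_matrix(),c['position']
def ray(C,uv):
    p=cv2.undistortPoints(np.array([[uv]],float),C[0],C[1])[0,0]
    d=C[2]@np.array([p[0],p[1],1]); return C[3],d/np.linalg.norm(d)
def plane(C,uv,z):
    o,d=ray(C,uv); return o+d*(z-o[2])/d[2]
def tri(A,a,B,b):
    o1,d1=ray(A,a);o2,d2=ray(B,b); s=np.linalg.lstsq(np.c_[d1,-d2],o2-o1,rcond=None)[0]
    p,q=o1+d1*s[0],o2+d2*s[1]; return (p+q)/2,np.linalg.norm(p-q)
def proj(C,P):
    return cv2.projectPoints(np.atleast_2d(P).astype(float),C[2].T,-C[2].T@C[3],C[0],C[1])[0][:,0]
def hsv(im): return cv2.cvtColor(im,cv2.COLOR_RGB2HSV)
def blobs(m,off=(0,0),amin=8):
    n,l,s,c=cv2.connectedComponentsWithStats(m.astype(np.uint8))
    return [(int(s[i,4]),(c[i]+off).round(1).tolist(),(s[i,:4]+[*off,0,0]).tolist(),i,l) for i in range(1,n) if s[i,4]>=amin]
def red(h): return ((h[...,0]<8)|(h[...,0]>172))&(h[...,1]>150)&(h[...,2]>60)
def blue(h): return (h[...,0]>105)&(h[...,0]<125)&(h[...,1]>150)&(h[...,2]>40)
E
python3 - <<'E'
from h import *
S=cv2.imread('pics/scene0.png')[:,:,::-1];T=cv2.imread('pics/top0.png')[:,:,::-1]
for n,I in(('scene',S),('top',T)):
    h=hsv(I)
    for nm,f in(('red',red),('blue',blue)):
        print(n,nm,[b[:3] for b in blobs(f(h)) if 120<b[1][0]<480 and b[1][1]>100])
a=cv2.resize(S[150:270,140:400],None,fx=3,fy=3,interpolation=cv2.INTER_CUBIC)
b=cv2.resize(T[120:240,240:500],None,fx=3,fy=3,interpolation=cv2.INTER_CUBIC)
cv2.imwrite('pics/crop1.png',cv2.resize(np.vstack([a,b]),None,fx=.83,fy=.83)[:,:,::-1])
E
```

```text
scene red [(55, [315.5, 220.2], [313, 214, 6, 14]), (184, [156.6, 268.4], [148, 249, 18, 39])]
scene blue [(253, [162.4, 198.1], [155, 182, 16, 34]), (125, [209.6, 195.9], [205, 184, 10, 25]), (282, [239.1, 222.1], [233, 205, 13, 36]), (6242, [142.0, 262.1], [82, 220, 119, 88])]
top red [(154, [417.9, 106.9], [410, 87, 17, 41])]
top blue [(3031, [430.5, 105.1], [397, 75, 73, 56]), (53, [369.9, 137.8], [366, 134, 8, 9]), (8, [438.5, 134.0], [435, 134, 8, 1]), (16, [451.5, 134.0], [444, 134, 16, 1]), (56, [452.2, 141.0], [448, 137, 9, 9]), (29, [415.1, 166.8], [412, 164, 7, 6])]
```

View pics/crop1.png

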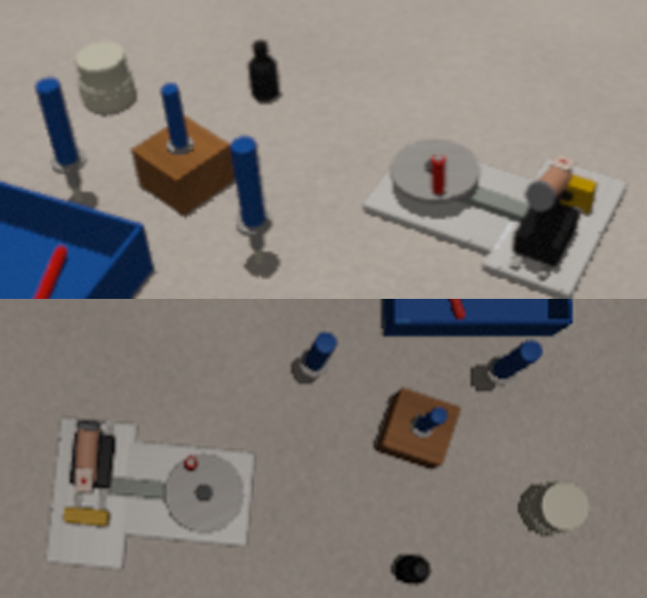

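The crop confirms it: three upright blue pressers, and the one in the wooden block (top ≈(411,170)) is clearly the thinnest and shortest, so that's the one. The grip is at top (316.7,186), hub (322,198), gem (274,193) and stop (274.5,207).

Run:
```python
from h import *
S=cv2.imread('pics/scene0.png')[:,:,::-1];T=cv2.imread('pics/top0.png')[:,:,::-1]
A,B=cam('top'),cam('scene')
h=hsv(T)
print('redtop',[b[:3] for b in blobs(((h[...,0]<8)|(h[...,0]>172))[150:230,255:350]&(h[150:230,255:350,1]>90),(255,150),3)])
# yellow stop
ym=(h[...,0]>15)&(h[...,0]<32)&(h[...,1]>140)
ys=[b[:3] for b in blobs(ym) if 250<b[1][0]<300 and 150<b[1][1]<230];print('stop',ys)
hub=(321.9,197.9)
P=plane(A,hub,.04);print('hub',P)
G=plane(A,(316.7,185.9),.081);print('grip top',G, np.linalg.norm((G-P)[:2]))
print('grip tri',tri(A,(316.7,185.9),B,(315.5,214.5)))
print('stop',plane(A,ys[0][1],.044) if ys else plane(A,(274.5,207),.044))
print('gem',plane(A,(273.7,192.7),.095))
# base bright plate contour
w=(h[...,1]<25)&(h[...,2]>150)
for b in blobs(w,amin=200):
    if 250<b[1][0]<350 and 150<b[1][1]<230:
        print('plate',b[:3])
# presser top
print('press tri',tri(A,(416.5,165.2),B,(208.5,186)))
print('press top plane',plane(A,(415.1,166.8),.12))
br=(h[...,0]>5)&(h[...,0]<18)&(h[...,1]>110)&(h[...,2]>40)
for b in blobs(br,amin=200):
    if 380<b[1][0]<430: 
        print('block',b[:3],plane(A,b[1],.045))
for b in [(369.9,137.8),(452.2,141)]: print('tall',plane(A,b,.15))
st=r.get_state(); print(R.from_quat(st['eef_rot']).as_matrix().round(3))
```

```text
redtop [(17, [316.1, 185.9], [314, 183, 5, 6]), (4, [273.5, 192.5], [273, 192, 2, 2])]
stop [(103, [274.2, 206.9], [266, 204, 18, 7])]
hub [0.53006719 0.01303441 0.04      ]
grip top [0.55942529 0.02761617 0.081     ] 0.03277995470023135
grip tri (array([0.56034155, 0.02707484, 0.07441259]), np.float64(0.0011642574144869857))
stop [0.50435809 0.14652189 0.044     ]
gem [0.53949104 0.1425346  0.095     ]
plate (339, [297.6, 183.2], [286, 171, 35, 22])
plate (1057, [293.0, 210.0], [259, 181, 82, 47])
press tri (array([ 0.60829403, -0.23058258,  0.12322983]), np.float64(0.003909696840094418))
press top plane [ 0.60545321 -0.2295482   0.12      ]
block (513, [407.5, 171.6], [393, 156, 32, 31]) [ 0.60398466 -0.22719546  0.045     ]
tall [ 0.67546467 -0.10831768  0.15      ]
tall [ 0.66689647 -0.31724399  0.15      ]
[[ 0.961  0.275 -0.001]
 [ 0.275 -0.961  0.001]
 [-0.    -0.001 -1.   ]]
```

Request:
carry_out(
  plan=[
    {"rot": [0,0,-1.2],"xyz": [0.527,-0.535,-0.01],"grip": 0},
    {"rot": [0,0,-1.2],"xyz": [0.527,-0.535,-0.01],"grip": 0},
    {"rot": [0,0,-1.2],"xyz": [0.527,-0.535,-0.01],"grip": 0},
    {"rot": [0,0,-1.2],"xyz": [0.527,-0.535,-0.01],"grip": 0},
    {"rot": [0,0,-1.2],"xyz": [0.527,-0.535,-0.01],"grip": 0},
    {"rot": [0,0,-1.2],"xyz": [0.527,-0.535,-0.01],"grip": 0},
    {"rot": [0,0,-1.2],"xyz": [0.527,-0.535,-0.01],"grip": 0},
    {"rot": [0,0,-1.2],"xyz": [0.527,-0.535,-0.01],"grip": 0},
  ],
  squeeze=10,
)

```text
clock: 0.82
tool_pos: [0.3319, -0.3064, 0.2432]
eef_rot: [0.801, 0.599, -0.0, 0.0]
contact_force: [0.7, -0.4, -1.0]
opening: 1.004
finger_force: 0.0
```

```bash
cat >> h.py <<'E'
def togo(p,Rt):
    """tool-frame shift and rotvec from the present pose to world pose"""
    st=r.get_state(); R0=R.from_quat(st['eef_rot'])
    print('t',round(float(st['clock']),2),'xyz',R0.inv().apply(np.array(p)-st['tool_pos']).round(4),'rot',(R0.inv()*Rt).as_rotvec().round(4),
      'q',st['q'].round(2),'F',st['contact_force'].round(1),'open',round(float(st['opening']),3))
def down(head):  # tool z down, tool x at world heading
    c,s=np.cos(head),np.sin(head); return R.from_matrix([[c,s,0],[s,-c,0],[0,0,-1]])
E
python3 -c "
from h import *
togo([.53,.06,.25],down(1.48))"
```

```text
t 0.82 xyz [ 0.4075  0.0866 -0.0068] rot [ 0.      0.0002 -0.1954] q [ 0.96  0.49 -0.48  2.05  0.35  0.68 -0.03] F [ 0.7 -0.4 -1. ] open 1.004
```

Request:
carry_out(
  plan=[
    {"rot": [0,0,-0.195],"xyz": [0.407,0.087,-0.007],"grip": 0},
    {"rot": [0,0,-0.195],"xyz": [0.407,0.087,-0.007],"grip": 0},
    {"rot": [0,0,-0.195],"xyz": [0.407,0.087,-0.007],"grip": 0},
    {"rot": [0,0,-0.195],"xyz": [0.407,0.087,-0.007],"grip": 0},
    {"rot": [0,0,-0.195],"xyz": [0.407,0.087,-0.007],"grip": 0},
    {"rot": [0,0,-0.195],"xyz": [0.407,0.087,-0.007],"grip": 0},
    {"rot": [0,0,-0.195],"xyz": [0.407,0.087,-0.007],"grip": 0},
    {"rot": [0,0,-0.195],"xyz": [0.407,0.087,-0.007],"grip": 0},
  ],
)

```text
clock: 1.48
tool_pos: [0.4926, -0.0143, 0.2487]
eef_rot: [0.741, 0.672, -0.0, 0.0]
contact_force: [0.9, -0.9, -0.3]
opening: 0.999
finger_force: 0.0
```

Request:
carry_out(
  plan=[
    {"rot": [0,0,0],"xyz": [0.07,0.01,0],"grip": 0},
    {"rot": [0,0,0],"xyz": [0.07,0.01,0],"grip": 0},
    {"rot": [0,0,0],"xyz": [0.07,0.01,0],"grip": 0},
  ],
)

```text
clock: 1.73
tool_pos: [0.5102, 0.0612, 0.2493]
eef_rot: [0.737, 0.676, 0.003, -0.001]
contact_force: [-0.0, 1.4, 0.2]
opening: 1.0
finger_force: 0.0
```

Run:
```python
from h import *
st=r.get_state(); I=r.snapshot('wrist'); cv2.imwrite('pics/w1.png',I[:,:,::-1]); np.save('w1.npy',np.r_[st['tool_pos'],st['eef_rot']])
togo([.53,.06,.25],down(1.48)); print(st['tool_pos'])
h=hsv(I); print('red',[b[:3] for b in blobs(red(h))]); print('blue',[b[:3] for b in blobs(blue(h))])
```

```text
t 1.78 xyz [ 0.005   0.0204 -0.0012] rot [ 0.0005 -0.0025  0.0008] q [ 0.11  0.56 -0.49  1.88  0.36  0.79 -0.67] F [-0.2 -0.6 -0.9] open 0.999
[0.51015752 0.06123504 0.24926742]
red [(40, [369.6, 208.1], [365, 205, 11, 9])]
blue [(55, [402.9, 358.8], [398, 352, 11, 11])]
```

View pics/w1.png

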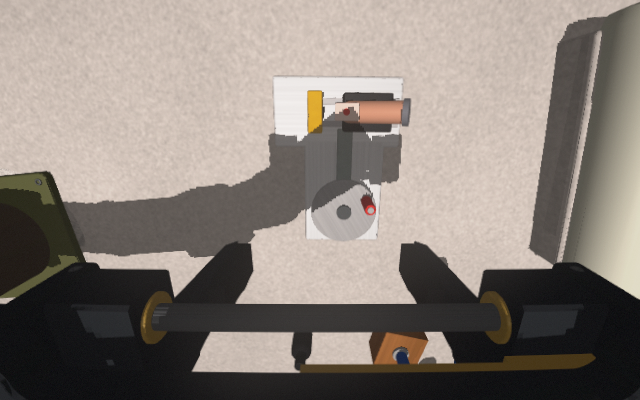

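The wrist view shows the crank hub at (344,212), the red grip top at about (370,211), the gem at (346,112), the stop at (315,111) and the plate's corners. The presser's block is at the bottom edge, (400,355).

Run:
```python
from h import *
I=cv2.imread('pics/w1.png')[:,:,::-1]; v=np.load('w1.npy')
C=cam('wrist',dict(tool_pos=v[:3],eef_rot=v[3:]));h=hsv(I)
# disc: grey circle -> use dark hub
g=cv2.cvtColor(I,cv2.COLOR_RGB2GRAY)
hb=[b[:3] for b in blobs(g[200:225,332:356]<85,(332,200))];print('hub',hb)
for z in(.038,.042):print(plane(C,hb[0][1],z))
m=red(h)
hh=h[195:222,355:382]; rm=((hh[...,0]<10)|(hh[...,0]>170))&(hh[...,1]>90)
print('grip',[b[:3] for b in blobs(rm,(355,195),3)])
print('val rows');print(np.where(rm,hh[...,2],0)[6:24,8:24])
hh=h[100:125,335:360]; print('gem',[b[:3] for b in blobs(((hh[...,0]<6)|(hh[...,0]>174))&(hh[...,1]>120),(335,100),3)])
ym=(h[...,0]>15)&(h[...,0]<32)&(h[...,1]>140)
y=[b[:3] for b in blobs(ym) if b[1][1]<150];print('stop',y)
print('gripbase/top',plane(C,(370,211),.081))
print('gem',plane(C,(346,112),.095)); print('stop',plane(C,y[0][1],.044))
# plate edges: white mask right half bottom edge / right edges
for a,b in(((274,77),(402,79)),((307,238),(377,238)),((307,150),(307,236)),((377,200),(377,237))):
    P,Q=plane(C,a,.012),plane(C,b,.012); d=Q-P; print(P[:2].round(4),Q[:2].round(4),'heading',np.arctan2(d[1],d[0]).round(3))
```

```text
hub [(14, [343.0, 206.1], [338, 205, 11, 4])]
[0.5313087  0.02086257 0.038     ]
[0.53115007 0.02220402 0.042     ]
grip [(159, [367.6, 204.2], [361, 196, 15, 19])]
val rows
[[ 95  96  96  94  96  97  96  95  97   0   0   0   0   0   0   0]
 [ 94  95  95  96  97  96  96  97  95 115   0   0   0   0   0   0]
 [ 95  95  96  96  96  97  97  95  97  96   0   0   0   0   0   0]
 [ 95  96  96  97  97  97 101 113 110 100 113   0   0   0   0   0]
 [ 98  94  95  98 112 156 178 181 183 168 137   0   0   0   0   0]
 [105  96  96 117 183 217 225 221 221 219 200 151   0   0   0   0]
 [  0  98 103 140 223 200 191 194 193 187 222 202 164   0   0   0]
 [  0  99 132 198 215   0   0   0   0   0 200 198 179   0   0   0]
 [  0   0 180 226 174   0   0   0   0   0   0 163 195   0   0   0]
 [  0   0 192 227 178   0   0   0   0   0   0 195 203   0   0   0]
 [  0   0 180 223 203   0   0   0   0   0   0 219 189   0   0   0]
 [  0   0 169 219 219   0   0   0   0   0 207 216   0   0   0   0]
 [  0   0   0 190 218 175   0   0   0 203 213   0   0   0   0   0]
 [  0   0   0   0 194 192 202 211 211 209   0   0   0   0   0   0]
 [  0   0   0   0   0   0   0   0   0   0   0   0   0   0   0   0]
 [  0   0   0   0   0   0   0   0   0   0   0   0   0   0   0   0]
 [  0   0   0   0   0   0   0   0   0   0   0   0   0   0   0   0]
 [  0   0   0   0   0   0   0   0   0   0   0   0   0   0   0   0]]
gem [(29, [346.3, 111.4], [344, 109, 6, 6])]
stop [(574, [314.5, 111.1], [308, 91, 14, 42])]
gripbase/top [0.56172488 0.02621616 0.081     ]
gem [0.53908833 0.14224683 0.095     ]
stop [0.50485786 0.14681409 0.044     ]
[0.4562 0.1934] [0.6195 0.1771] heading -0.099
[ 0.4743 -0.0341] [ 0.5806 -0.0435] heading -0.088
[0.4885 0.0975] [ 0.4747 -0.0308] heading -1.678
[0.5823 0.0172] [ 0.5806 -0.0418] heading -1.599
```

Request:
carry_out(
  plan=[
    {"rot": [0,0,0],"xyz": [-0.029,0.053,0.03],"grip": 0},
    {"rot": [0,0,0],"xyz": [-0.029,0.053,0.07],"grip": 0},
    {"rot": [0,0,0],"xyz": [-0.029,0.053,0.11],"grip": 0},
    {"rot": [0,0,0],"xyz": [-0.029,0.053,0.129],"grip": 0},
    {"rot": [0,0,0],"xyz": [-0.029,0.053,0.129],"grip": 0},
    {"rot": [0,0,0],"xyz": [-0.029,0.053,0.129],"grip": 0},
  ],
)

```text
clock: 2.28
tool_pos: [0.5573, 0.017, 0.1188]
eef_rot: [0.741, 0.672, -0.002, -0.001]
contact_force: [-0.3, 0.5, 0.3]
opening: 1.001
finger_force: 0.0
```

Run:
```python
from h import *
st=r.get_state(); I=r.snapshot('wrist'); cv2.imwrite('pics/w2.png',I[:,:,::-1])
togo([.5605,.0276,.048],down(1.476)); C=cam('wrist',st)
print('expect grip top',proj(C,[.5605,.0276,.081]),'hub',proj(C,[.5302,.0132,.04]))
h=hsv(I); print('red',[b[:3] for b in blobs(red(h))])
g=cv2.cvtColor(I,cv2.COLOR_RGB2GRAY); 
for d in (0,1): pass
print([b[:3] for b in blobs(red(h)|((h[...,0]<10)&(h[...,1]>120)))][:6])
x=cv2.resize(I[100:330,200:480],None,fx=2.5,fy=2.5); cv2.imwrite('pics/w2c.png',x[:,:,::-1])
```

```text
t 2.33 xyz [0.0099 0.0008 0.0725] rot [-0.0001  0.0003 -0.003 ] q [ 0.11  0.79 -0.38  1.86  0.5   0.58 -0.69] F [ 0.5 -1.2  0.7] open 0.998
expect grip top [[328.31271976 216.55623428]] hub [[295.07572318 218.22633217]]
red [(121, [269.1, 30.2], [264, 24, 11, 14]), (340, [330.4, 205.5], [322, 193, 18, 31])]
[(128, [269.1, 30.3], [264, 24, 11, 14]), (389, [330.3, 205.9], [322, 192, 19, 32])]
```

View pics/w2c.png

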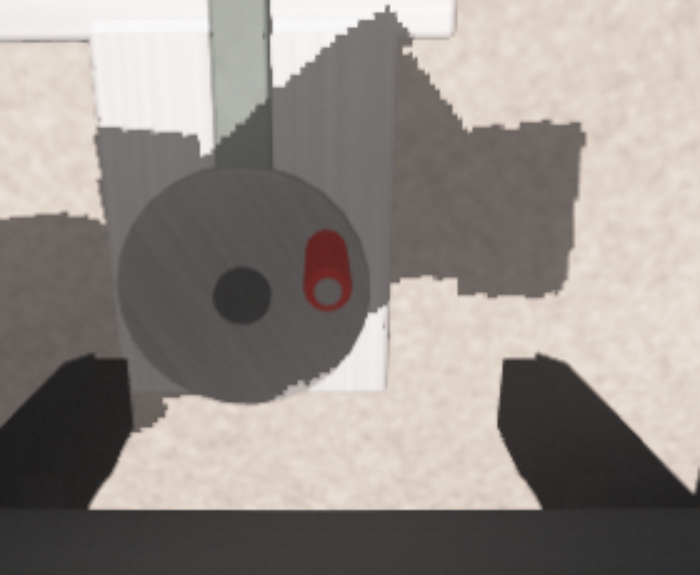

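Request:
carry_out(
  plan=[
    {"rot": [0,0,0],"xyz": [0.01,0.0023,0.02],"grip": 0},
    {"rot": [0,0,0],"xyz": [0.01,0.0023,0.042],"grip": 0},
    {"rot": [0,0,0],"xyz": [0.01,0.0023,0.042],"grip": 0},
    {"rot": [0,0,0],"xyz": [0.01,0.0023,0.042],"grip": 0},
  ],
)

```text
clock: 2.67
tool_pos: [0.5625, 0.0281, 0.0794]
eef_rot: [0.741, 0.672, 0.0, 0.001]
contact_force: [0.9, 0.7, -0.2]
opening: 1.001
finger_force: 0.0
```

Run:
```python
from h import *
togo([.562,.0278,.048],down(1.476))
```

```text
t 2.67 xyz [-0.0004 -0.0005  0.0314] rot [ 0.0013  0.0003 -0.0021] q [ 0.06  0.86 -0.33  1.87  0.54  0.5  -0.74] F [ 0.9  0.7 -0.2] open 1.001
```

Request:
carry_out(
  plan=[
    {"rot": [0,0,0],"xyz": [0,0,0.015],"grip": 0},
    {"rot": [0,0,0],"xyz": [0,0,0.029],"grip": 0},
    {"rot": [0,0,0],"xyz": [0,0,0.029],"grip": 100},
    {"rot": [0,0,0],"xyz": [0,0,0.029],"grip": 255},
    {"rot": [0,0,0],"xyz": [0,0,0.029],"grip": 255},
    {"rot": [0,0,0],"xyz": [0,0,0.029],"grip": 255},
    {"rot": [0,0,0],"xyz": [0,0,0.029],"grip": 255},
    {"rot": [0,0,0],"xyz": [0,0,0.029],"grip": 255},
  ],
  squeeze=8,
)

```text
clock: 3.33
tool_pos: [0.5624, 0.0283, 0.0495]
eef_rot: [0.741, 0.672, 0.0, 0.0]
contact_force: [0.8, 0.6, -0.0]
opening: 0.568
finger_force: 0.0
```

Run:
```python
from h import *
togo([.562,.0278,.048],down(1.476))
# arc rows in tool frame (tool x heading 1.476), radius .034, centre (.5317,.0131)
R0=R.from_quat(r.get_state()['eef_rot']); th0=.452
for k in range(1,9):
    t=th0-.2*k; d=.034*np.array([np.cos(t)-np.cos(th0),np.sin(t)-np.sin(th0),0]); print(k,R0.inv().apply(d).round(4)[:2])
```

```text
t 3.33 xyz [-0.0005 -0.0004  0.0015] rot [ 0.0011 -0.0001 -0.0023] q [ 0.04  0.91 -0.29  1.88  0.57  0.44 -0.77] F [ 0.8  0.6 -0. ] open 0.568
1 [-0.0061  0.0029]
2 [-0.0127  0.0046]
3 [-0.0195  0.005 ]
4 [-0.0262  0.0039]
5 [-0.0326  0.0016]
6 [-0.0383 -0.002 ]
7 [-0.0433 -0.0066]
8 [-0.0473 -0.0121]
```

Request:
carry_out(
  plan=[
    {"rot": [0,0,0],"xyz": [0,0,0.001],"grip": 255},
    {"rot": [0,0,0],"xyz": [0,0,0.001],"grip": 255},
    {"rot": [0,0,0],"xyz": [0,0,0.001],"grip": 255},
    {"rot": [0,0,0],"xyz": [0,0,0.001],"grip": 255},
    {"rot": [0,0,0],"xyz": [0,0,0.001],"grip": 255},
    {"rot": [0,0,0],"xyz": [0,0,0.001],"grip": 255},
    {"rot": [0,0,0],"xyz": [0,0,0.001],"grip": 255},
  ],
)

```text
clock: 3.92
tool_pos: [0.5619, 0.0283, 0.0477]
eef_rot: [0.741, 0.672, -0.0, -0.0]
contact_force: [0.4, 0.5, -0.3]
opening: 0.154
finger_force: 8.0
```

```bash
cat > arc.py <<'E'
from h import *
import sys
c=np.array([.5317,.0131]); st=r.get_state(); R0=R.from_quat(st['eef_rot'])
p=st['tool_pos'][:2]-c; a=np.arctan2(p[1],p[0])
print('t',st['clock'],'ang',a.round(3),'rad',np.linalg.norm(p).round(4),'z',st['tool_pos'][2].round(4),'F',st['contact_force'].round(1),'tang',(st['contact_force'][:2]@[-np.sin(a),np.cos(a)]).round(2),'open',st['opening'],st['finger_force'])
# rows from commanded angle th0, step
th0=float(sys.argv[1]); s=float(sys.argv[2])
for k in range(1,9):
    t=th0-s*k; d=.034*np.array([np.cos(t)-np.cos(th0),np.sin(t)-np.sin(th0),0]); print(R0.inv().apply(d).round(4)[:2].tolist(),end=' ')
E
python3 arc.py .452 .2
```

```text
t 3.9167 ang 0.465 rad 0.0338 z 0.0477 F [ 0.4  0.5 -0.3] tang 0.25 open 0.1539845904900818 8.000131817534566
[-0.0061, 0.0029] [-0.0127, 0.0046] [-0.0195, 0.005] [-0.0262, 0.0039] [-0.0326, 0.0016] [-0.0383, -0.002] [-0.0433, -0.0066] [-0.0473, -0.0121]
```

Gripped (13.6 mm opening). I'll turn the first 1.6 rad.

Request:
carry_out(
  plan=[
    {"rot": [0,0,0],"xyz": [-0.0061,0.0029,0],"grip": 255},
    {"rot": [0,0,0],"xyz": [-0.0127,0.0046,0],"grip": 255},
    {"rot": [0,0,0],"xyz": [-0.0195,0.005,0],"grip": 255},
    {"rot": [0,0,0],"xyz": [-0.0262,0.0039,0],"grip": 255},
    {"rot": [0,0,0],"xyz": [-0.0326,0.0016,0],"grip": 255},
    {"rot": [0,0,0],"xyz": [-0.0383,-0.002,0],"grip": 255},
    {"rot": [0,0,0],"xyz": [-0.0433,-0.0066,0],"grip": 255},
    {"rot": [0,0,0],"xyz": [-0.0473,-0.0121,0],"grip": 255},
  ],
)

```text
clock: 4.58
tool_pos: [0.5453, -0.0173, 0.0477]
eef_rot: [0.74, 0.672, 0.001, -0.0]
contact_force: [-0.8, 4.7, -2.4]
opening: 0.155
finger_force: 8.0
```

```bash
python3 arc.py -1.148 .2
```

```text
t 4.5833 ang -1.15 rad 0.0333 z 0.0477 F [-0.8  4.7 -2.4] tang 1.18 open 0.15486656055752057 7.999947387725115
[-0.0028, -0.0062] [-0.0042, -0.0128] [-0.0044, -0.0196] [-0.0032, -0.0263] [-0.0006, -0.0326] [0.0031, -0.0383] [0.0079, -0.0431] [0.0135, -0.0469]
```

Request:
carry_out(
  plan=[
    {"rot": [0,0,0],"xyz": [-0.0028,-0.0062,0],"grip": 255},
    {"rot": [0,0,0],"xyz": [-0.0042,-0.0128,0],"grip": 255},
    {"rot": [0,0,0],"xyz": [-0.0044,-0.0196,0],"grip": 255},
    {"rot": [0,0,0],"xyz": [-0.0032,-0.0263,0],"grip": 255},
    {"rot": [0,0,0],"xyz": [-0.0006,-0.0326,0],"grip": 255},
    {"rot": [0,0,0],"xyz": [0.0031,-0.0383,0],"grip": 255},
    {"rot": [0,0,0],"xyz": [0.0079,-0.0431,0],"grip": 255},
    {"rot": [0,0,0],"xyz": [0.0135,-0.0469,0],"grip": 255},
  ],
)

```text
clock: 5.25
tool_pos: [0.5, -0.0002, 0.0478]
eef_rot: [0.741, 0.672, -0.0, 0.001]
contact_force: [4.7, 0.4, -6.4]
opening: 0.153
finger_force: 8.0
```

```bash
python3 arc.py -2.748 .2
```

```text
t 5.25 ang -2.745 rad 0.0343 z 0.0478 F [ 4.7  0.4 -6.4] tang 1.44 open 0.15262653434321316 7.999583047349006
[0.0063, -0.0026] [0.0129, -0.0039] [0.0197, -0.0038] [0.0264, -0.0024] [0.0326, 0.0003] [0.0382, 0.0042] [0.0429, 0.0091] [0.0465, 0.0148]
```

Request:
carry_out(
  plan=[
    {"rot": [0,0,0],"xyz": [0.0063,-0.0026,0],"grip": 255},
    {"rot": [0,0,0],"xyz": [0.0129,-0.0039,0],"grip": 255},
    {"rot": [0,0,0],"xyz": [0.0197,-0.0038,0],"grip": 255},
    {"rot": [0,0,0],"xyz": [0.0264,-0.0024,0],"grip": 255},
    {"rot": [0,0,0],"xyz": [0.0326,0.0003,0],"grip": 255},
    {"rot": [0,0,0],"xyz": [0.0382,0.0042,0],"grip": 255},
    {"rot": [0,0,0],"xyz": [0.0429,0.0091,0],"grip": 255},
    {"rot": [0,0,0],"xyz": [0.0465,0.0148,0],"grip": 255},
  ],
)

```text
clock: 5.92
tool_pos: [0.5188, 0.0456, 0.0477]
eef_rot: [0.74, 0.672, -0.001, -0.0]
contact_force: [-0.5, -2.8, -1.0]
opening: 0.155
finger_force: 8.0
```

```bash
python3 arc.py -4.348 .1
python3 - <<'E'
from h import *
I=r.snapshot('top'); h=hsv(I)[150:230,255:350]
print([b[:3] for b in blobs((h[...,0]>15)&(h[...,0]<32)&(h[...,1]>140),(255,150))], [b[:3] for b in blobs(((h[...,0]<8)|(h[...,0]>172))&(h[...,1]>90),(255,150),2)])
E
```

```text
t 5.9167 ang 1.95 rad 0.0349 z 0.0477 F [-0.5 -2.8 -1. ] tang 1.55 open 0.1546640960109294 8.001022771932185
[0.0014, 0.0031] [0.0024, 0.0064] [0.0031, 0.0097] [0.0035, 0.0131] [0.0035, 0.0165] [0.0032, 0.0198] [0.0026, 0.0232] [0.0016, 0.0264] [(93, [274.3, 207.2], [266, 204, 18, 7])] [(4, [272.5, 199.5], [272, 199, 2, 2])]
```

Request:
carry_out(
  plan=[
    {"rot": [0,0,0],"xyz": [0.0014,0.0031,0],"grip": 255},
    {"rot": [0,0,0],"xyz": [0.0024,0.0064,0],"grip": 255},
    {"rot": [0,0,0],"xyz": [0.0028,0.0081,0],"grip": 255},
  ],
)

```text
clock: 6.22
tool_pos: [0.5278, 0.0477, 0.0477]
eef_rot: [0.74, 0.672, 0.0, -0.0]
contact_force: [-1.4, 0.1, -2.0]
opening: 0.153
finger_force: 8.0
```

```bash
python3 arc.py -4.598 .1
```

```text
t 6.2167 ang 1.684 rad 0.0348 z 0.0477 F [-1.4  0.1 -2. ] tang 1.42 open 0.15295227928082114 8.000078173354268
[0.0005, 0.0034] [0.0008, 0.0067] [0.0006, 0.0101] [0.0002, 0.0135] [-0.0007, 0.0168] [-0.0018, 0.02] [-0.0032, 0.0231] [-0.005, 0.026]
```

Request:
carry_out(
  plan=[
    {"rot": [0,0,0],"xyz": [0.0005,0.0034,0],"grip": 255},
    {"rot": [0,0,0],"xyz": [0.0008,0.0067,0],"grip": 255},
    {"rot": [0,0,0],"xyz": [0.0006,0.0101,0],"grip": 255},
  ],
)

```text
clock: 6.47
tool_pos: [0.5379, 0.0472, 0.0477]
eef_rot: [0.74, 0.672, 0.0, -0.0]
contact_force: [-1.0, 0.4, -1.6]
opening: 0.151
finger_force: 8.0
```

```bash
python3 arc.py -4.898 .1
```

```text
t 6.4667 ang 1.391 rad 0.0346 z 0.0477 F [-1.   0.4 -1.6] tang 1.02 open 0.15127247486819323 8.00015616696328
[-0.0005, 0.0034] [-0.0013, 0.0067] [-0.0024, 0.0099] [-0.0038, 0.0129] [-0.0056, 0.0159] [-0.0076, 0.0186] [-0.0099, 0.0211] [-0.0124, 0.0234]
```

Request:
carry_out(
  plan=[
    {"rot": [0,0,0],"xyz": [-0.0005,0.0034,0],"grip": 255},
    {"rot": [0,0,0],"xyz": [-0.0013,0.0067,0],"grip": 255},
    {"rot": [0,0,0],"xyz": [-0.0024,0.0099,0],"grip": 255},
  ],
)

```text
clock: 6.72
tool_pos: [0.5478, 0.0435, 0.0478]
eef_rot: [0.741, 0.672, 0.0, 0.0]
contact_force: [-0.6, -0.1, -2.2]
opening: 0.155
finger_force: 8.0
```

```bash
python3 arc.py -5.198 .1
```

```text
t 6.7167 ang 1.085 rad 0.0344 z 0.0478 F [-0.6 -0.1 -2.2] tang 0.49 open 0.15465544086365518 8.000160888768733
[-0.0014, 0.0031] [-0.0032, 0.006] [-0.0052, 0.0087] [-0.0075, 0.0112] [-0.01, 0.0135] [-0.0128, 0.0155] [-0.0157, 0.0172] [-0.0188, 0.0187]
```

Request:
carry_out(
  plan=[
    {"rot": [0,0,0],"xyz": [-0.0014,0.0031,0],"grip": 255},
    {"rot": [0,0,0],"xyz": [-0.0032,0.006,0],"grip": 255},
    {"rot": [0,0,0],"xyz": [-0.0052,0.0087,0],"grip": 255},
  ],
)

```text
clock: 6.97
tool_pos: [0.5558, 0.0372, 0.0478]
eef_rot: [0.741, 0.672, 0.0, 0.0]
contact_force: [-0.5, 1.2, -1.9]
opening: 0.152
finger_force: 8.0
```

```bash
python3 arc.py -5.498 .1
```

```text
t 6.9667 ang 0.786 rad 0.0341 z 0.0478 F [-0.5  1.2 -1.9] tang 1.21 open 0.15234708364514002 8.00017508212477
[-0.0023, 0.0025] [-0.0048, 0.0048] [-0.0076, 0.0068] [-0.0105, 0.0085] [-0.0136, 0.0099] [-0.0168, 0.0111] [-0.0201, 0.0118] [-0.0235, 0.0123]
```

Request:
carry_out(
  plan=[
    {"rot": [0,0,0],"xyz": [-0.0023,0.0025,0],"grip": 255},
    {"rot": [0,0,0],"xyz": [-0.0048,0.0048,0],"grip": 255},
    {"rot": [0,0,0],"xyz": [-0.0076,0.0068,0],"grip": 255},
  ],
)

```text
clock: 7.22
tool_pos: [0.5556, 0.0309, 0.0473]
eef_rot: [0.74, 0.673, -0.004, -0.004]
contact_force: [-14.7, 4.0, 9.9]
opening: 0.153
finger_force: 8.0
```

```bash
python3 arc.py -5.798 .1
```

```text
t 7.2167 ang 0.639 rad 0.0298 z 0.0473 F [-14.7   4.    9.9] tang 12.01 open 0.15261091184934392 7.979690437205136
[-0.0029, 0.0017] [-0.006, 0.0031] [-0.0092, 0.0042] [-0.0125, 0.005] [-0.0159, 0.0054] [-0.0193, 0.0055] [-0.0227, 0.0053] [-0.0261, 0.0047]
```

Request:
carry_out(
  plan=[
    {"rot": [0,0,0],"xyz": [0.0035,-0.003,0],"grip": 255},
    {"rot": [0,0,0],"xyz": [0.0035,-0.003,0],"grip": 255},
    {"rot": [0,0,0],"xyz": [0.0035,-0.003,0],"grip": 120},
    {"rot": [0,0,0],"xyz": [0.0035,-0.003,0],"grip": 120},
    {"rot": [0,0,0],"xyz": [0.0035,-0.003,0],"grip": 120},
    {"rot": [0,0,0],"xyz": [0.0035,-0.003,-0.03],"grip": 60},
    {"rot": [0,0,0],"xyz": [0.0035,-0.003,-0.07],"grip": 60},
    {"rot": [0,0,0],"xyz": [0.0035,-0.003,-0.1],"grip": 60},
  ],
)

```text
clock: 7.88
tool_pos: [0.5599, 0.0334, 0.1498]
eef_rot: [0.74, 0.672, 0.001, 0.0]
contact_force: [0.3, 1.4, 0.5]
opening: 0.587
finger_force: 0.0
```

Run:
```python
from h import *
st=r.get_state(); I=r.snapshot('wrist'); cv2.imwrite('pics/w3.png',I[:,:,::-1])
print(st['tool_pos'],st['contact_force'].round(1),R.from_quat(st['eef_rot']).as_matrix().round(3).tolist())
S=r.snapshot('scene'); cv2.imwrite('pics/s3.png',S[:,:,::-1])
x=np.vstack([cv2.resize(I[0:240,150:470],(640,480)),cv2.resize(S[190:270,280:400],(640,427))])
cv2.imwrite('pics/c3.png',cv2.resize(x,None,fx=.66,fy=.66)[:,:,::-1]); 
C=cam('wrist',st); h=hsv(I); print([b[:3] for b in blobs(red(h))]); 
g=[b for b in blobs(red(h)) if b[1][1]<150]
if g: print('gem',plane(C,g[0][1],.095))
np.save('w3.npy',np.r_[st['tool_pos'],st['eef_rot']])
```

```text
[0.55987861 0.03341492 0.1498081 ] [0.3 1.4 0.5] [[0.097, 0.995, 0.002], [0.995, -0.097, 0.001], [0.001, 0.002, -1.0]]
[(72, [242.1, 72.0], [238, 67, 9, 11]), (238, [320.5, 203.1], [313, 193, 15, 26])]
gem [0.51529692 0.14566841 0.095     ]
```

View pics/c3.png

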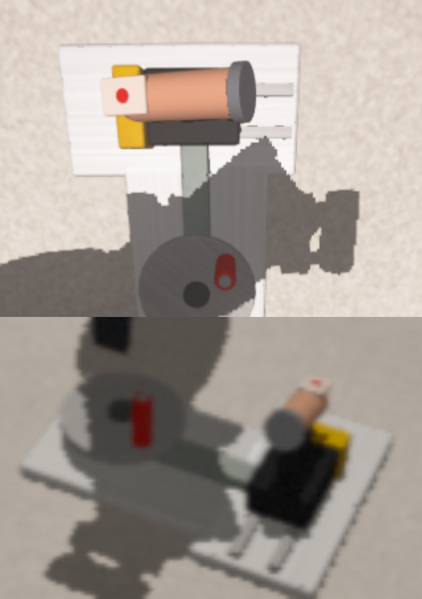

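The carriage (black, with the thumb) now rests on the yellow stop in both views; the gem is at crop (122,95), having moved 24 mm. Next is the presser.

Request:
carry_out(
  plan=[
    {"rot": [0,0,0],"xyz": [0,0,-0.04],"grip": 0},
    {"rot": [0,0,0],"xyz": [-0.04,0.01,-0.06],"grip": 0},
    {"rot": [0,0,0],"xyz": [-0.259,0.07,-0.06],"grip": 0},
    {"rot": [0,0,0],"xyz": [-0.259,0.07,-0.06],"grip": 0},
    {"rot": [0,0,0],"xyz": [-0.259,0.07,-0.06],"grip": 0},
    {"rot": [0,0,0],"xyz": [-0.259,0.07,-0.06],"grip": 0},
    {"rot": [0,0,0],"xyz": [-0.259,0.07,-0.06],"grip": 0},
    {"rot": [0,0,0],"xyz": [-0.259,0.07,-0.06],"grip": 0},
  ],
)

```text
clock: 8.65
tool_pos: [0.603, -0.2391, 0.2066]
eef_rot: [0.743, 0.669, -0.002, 0.001]
contact_force: [-0.7, -0.4, -0.3]
opening: 1.001
finger_force: 0.0
```

Request:
carry_out(
  plan=[
    {"rot": [0,0,0],"xyz": [0,0,0],"grip": 0},
    {"rot": [0,0,0],"xyz": [0,0,0],"grip": 0},
    {"rot": [0,0,0],"xyz": [0,0,0],"grip": 0},
  ],
)

```text
clock: 8.9
tool_pos: [0.6035, -0.2299, 0.2071]
eef_rot: [0.74, 0.673, 0.0, -0.001]
contact_force: [0.2, 0.1, 0.1]
opening: 0.997
finger_force: 0.0
```

Run:
```python
from h import *
st=r.get_state(); I=r.snapshot('wrist'); cv2.imwrite('pics/w4.png',I[:,:,::-1]); np.save('w4.npy',np.r_[st['tool_pos'],st['eef_rot']])
togo([.607,-.229,.21],down(1.476)); C=cam('wrist',st); print(st['tool_pos'])
print('expect top',proj(C,[.608,-.229,.125])); h=hsv(I)
for b in blobs(blue(h),amin=30): print(b[:3])
cv2.imwrite('pics/c4.png',cv2.resize(I[80:320,180:500],None,fx=2,fy=2)[:,:,::-1])
```

```text
t 8.95 xyz [ 0.0005  0.0033 -0.0026] rot [-0.0004 -0.0016  0.0007] q [ 0.55  0.79 -0.49  1.52  0.43  0.94 -0.17] F [ 0.7 -0.1  0.4] open 1.004
[ 0.6035041  -0.22994289  0.20714231]
expect top [[330.2613646  208.85858553]]
(900, [419.4, 42.9], [404, 26, 32, 35])
(13804, [493.9, 213.4], [430, 142, 150, 155])
(91, [407.5, 300.8], [398, 297, 19, 7])
```

View pics/c4.png

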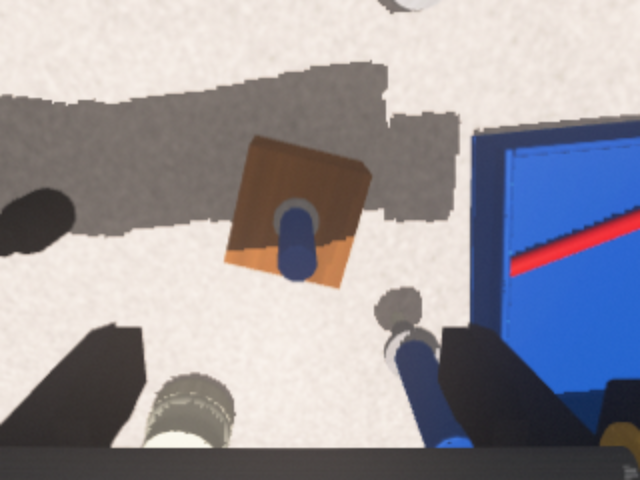

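The wooden-block presser's top is at image (328.5,211) and its flange at (328,190). The taller look-alike stands at about (386,253), and the fingers must stay clear of it.

Run:
```python
from h import *
v=np.load('w4.npy'); C=cam('wrist',dict(tool_pos=v[:3],eef_rot=v[3:]))
print('top',plane(C,(328.5,211.5),.125)); print('flange',plane(C,(328,190),.054))
for z in(.03,.06): print('tall',plane(C,(386,253.5),z))
h=hsv(cv2.imread('pics/w4.png')[:,:,::-1]); m=(h[...,0]>100)&(h[...,0]<125)&(h[...,1]>90)&(h[...,2]>30)
for b in blobs(m[150:240,290:360],(290,150)): print(b[:3])
p=np.array([.6066,-.2305,.076]); togo(p,down(1.476))
```

```text
top [ 0.6062404  -0.23129694  0.125     ]
flange [ 0.60634356 -0.23111895  0.054     ]
tall [ 0.67369468 -0.33070358  0.03      ]
tall [ 0.66793569 -0.31390141  0.06      ]
(515, [328.3, 202.4], [320, 185, 18, 35])
t 8.95 xyz [-0.0012  0.0031  0.1314] rot [-0.0004 -0.0016  0.0007] q [ 0.55  0.79 -0.49  1.52  0.43  0.94 -0.17] F [ 0.7 -0.1  0.4] open 1.004
```

Request:
carry_out(
  plan=[
    {"rot": [0,0,0],"xyz": [-0.0018,0.0027,0.03],"grip": 100},
    {"rot": [0,0,0],"xyz": [-0.0018,0.0027,0.06],"grip": 100},
    {"rot": [0,0,0],"xyz": [-0.0018,0.0027,0.09],"grip": 100},
    {"rot": [0,0,0],"xyz": [-0.0018,0.0027,0.115],"grip": 100},
    {"rot": [0,0,0],"xyz": [-0.0018,0.0027,0.131],"grip": 100},
    {"rot": [0,0,0],"xyz": [-0.0018,0.0027,0.131],"grip": 100},
    {"rot": [0,0,0],"xyz": [-0.0018,0.0027,0.131],"grip": 100},
    {"rot": [0,0,0],"xyz": [-0.0018,0.0027,0.131],"grip": 100},
  ],
)

```text
clock: 9.62
tool_pos: [0.6072, -0.2324, 0.0781]
eef_rot: [0.74, 0.673, 0.001, 0.001]
contact_force: [0.7, 0.0, 0.4]
opening: 0.606
finger_force: 0.0
```

Run:
```python
from h import *
togo([.6063,-.2312,.076],down(1.476))
```

```text
t 9.62 xyz [ 0.0012 -0.001   0.0021] rot [ 0.0023 -0.0004 -0.0006] q [ 0.51  0.95 -0.41  1.59  0.53  0.71 -0.25] F [0.7 0.  0.4] open 0.606
```

Request:
carry_out(
  plan=[
    {"rot": [0,0,0],"xyz": [0.001,-0.001,0.002],"grip": 255},
    {"rot": [0,0,0],"xyz": [0.001,-0.001,0.002],"grip": 255},
    {"rot": [0,0,0],"xyz": [0.001,-0.001,0.002],"grip": 255},
    {"rot": [0,0,0],"xyz": [0.001,-0.001,0.002],"grip": 255},
    {"rot": [0,0,0],"xyz": [0.001,-0.001,0.002],"grip": 255},
    {"rot": [0,0,0],"xyz": [0.001,-0.001,0.002],"grip": 255},
    {"rot": [0,0,0],"xyz": [0.001,-0.001,0.002],"grip": 255},
    {"rot": [0,0,0],"xyz": [0.001,-0.001,0.002],"grip": 255},
  ],
  squeeze=25,
)

```text
clock: 10.28
tool_pos: [0.6052, -0.2326, 0.075]
eef_rot: [0.741, 0.672, 0.0, 0.0]
contact_force: [-0.2, 0.2, 1.6]
opening: 0.192
finger_force: 25.0
```

Run:
```python
from h import *
togo([.6063,-.2312,.076],down(1.476)); print(r.get_state()['tool_pos'],r.get_state()['finger_force'])
```

```text
t 10.28 xyz [ 0.0015  0.0009 -0.001 ] rot [ 0.0004  0.0002 -0.0023] q [ 0.51  0.95 -0.41  1.6   0.53  0.7  -0.25] F [-0.2  0.2  1.6] open 0.192
[ 0.60520735 -0.23264658  0.07497532] 24.996985383331776
```

Request:
carry_out(
  plan=[
    {"rot": [0,0,0],"xyz": [0,0,-0.01],"grip": 255},
    {"rot": [0,0,0],"xyz": [0,0,-0.025],"grip": 255},
    {"rot": [0,0,0],"xyz": [0,0,-0.04],"grip": 255},
    {"rot": [0,0,0],"xyz": [0,0,-0.06],"grip": 255},
    {"rot": [0,0,0],"xyz": [0,0,-0.08],"grip": 255},
    {"rot": [0,0,0],"xyz": [0,0,-0.11],"grip": 255},
    {"rot": [0,0,0],"xyz": [0,0,-0.13],"grip": 255},
    {"rot": [0,0,0],"xyz": [0,0,-0.13],"grip": 255},
  ],
)

```text
clock: 10.95
tool_pos: [0.6079, -0.2327, 0.2101]
eef_rot: [0.741, 0.672, 0.003, 0.004]
contact_force: [0.8, -0.8, -0.2]
opening: 0.198
finger_force: 25.0
```

Request:
carry_out(
  plan=[
    {"rot": [0,0,0],"xyz": [0,0,0],"grip": 255},
    {"rot": [0,0,0],"xyz": [0,0,0],"grip": 255},
  ],
)

```text
clock: 11.12
tool_pos: [0.6042, -0.2325, 0.2041]
eef_rot: [0.741, 0.672, -0.001, -0.001]
contact_force: [0.4, 0.1, -1.1]
opening: 0.196
finger_force: 25.0
```

Run:
```python
from h import *
st=r.get_state(); I=r.snapshot('wrist'); cv2.imwrite('pics/w5.png',I[:,:,::-1]); print(st['tool_pos'],st['contact_force'].round(1),st['opening'])
C=cam('wrist',st); R0=R.from_quat(st['eef_rot'])
for n,d in(('tip',.065),('nose end',.047),('flange',.025)): print(n,proj(C,st['tool_pos']+R0.apply([0,0,d])))
S=r.snapshot('scene'); cv2.imwrite('pics/s5.png',S[:,:,::-1])
a=cv2.resize(I[90:290,220:440],None,fx=2.5,fy=2.5)
b=cv2.resize(S[100:260,120:296],None,fx=3.125,fy=3.125)
k=np.zeros((500,800,3),np.uint8); k[:,:550]=a; cv2.imwrite('pics/c5.png',a[:,:,::-1])
```

```text
[ 0.60420178 -0.23250956  0.20414065] [ 0.4  0.1 -1.1] 0.19600761789876414
tip [[325.16004517 217.20497889]]
nose end [[325.11607149 225.74369628]]
flange [[325.05150617 238.28810987]]
```

View pics/c5.png

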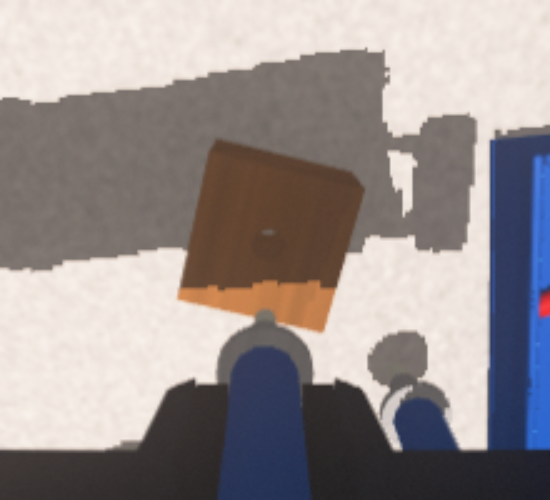

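The presser hangs straight in the gripper and clear of the block. Its tip is at image (326,216), against (325,217) expected. I'll carry it to the nail, tilted.

Request:
carry_out(
  plan=[
    {"rot": [0,0,0],"xyz": [0.035,-0.017,-0.01],"grip": 255},
    {"rot": [-0.1,0,0],"xyz": [0.07,-0.035,-0.02],"grip": 255},
    {"rot": [-0.2,0,0],"xyz": [0.105,-0.053,-0.026],"grip": 255},
    {"rot": [-0.3,0,0],"xyz": [0.14,-0.071,-0.026],"grip": 255},
    {"rot": [-0.35,0,0],"xyz": [0.175,-0.089,-0.026],"grip": 255},
    {"rot": [-0.35,0,0],"xyz": [0.21,-0.107,-0.026],"grip": 255},
    {"rot": [-0.35,0,0],"xyz": [0.245,-0.125,-0.026],"grip": 255},
    {"rot": [-0.35,0,0],"xyz": [0.28,-0.143,-0.026],"grip": 255},
  ],
)

```text
clock: 11.88
tool_pos: [0.4988, 0.0344, 0.2299]
eef_rot: [0.73, 0.662, 0.116, 0.128]
contact_force: [1.3, 0.8, -0.7]
opening: 0.201
finger_force: 25.0
```

```bash
cat >> h.py <<'E'
YAW=-.095
jx=np.array([np.cos(YAW),np.sin(YAW),0]); jy=np.array([-np.sin(YAW),np.cos(YAW),0])
n=-np.sin(.35)*jx+np.cos(.35)*np.array([0,0,1.])
RN=R.from_matrix(np.c_[jy,np.cross(-n,jy),-n])
TIP=np.array([.0015,.0005,.065])
def tcp_for(gem,h): return np.array(gem)+h*n-RN.apply(TIP)
E
python3 -c "
from h import *
print(r.get_state()['tool_pos']); togo([.47,.10,.23],RN); togo(tcp_for([.515,.1455,.095],.02),RN)"
```

```text
[0.49884817 0.03435749 0.22986212]
t 11.88 xyz [ 0.0625 -0.0329 -0.0121] rot [-0.0021  0.0017 -0.0022] q [-0.3   0.46  0.09  2.27  0.71  0.1  -1.01] F [ 1.3  0.8 -0.7] open 0.201
t 11.88 xyz [ 0.1107 -0.0417  0.0435] rot [-0.0021  0.0017 -0.0022] q [-0.3   0.46  0.09  2.27  0.71  0.1  -1.01] F [ 1.3  0.8 -0.7] open 0.201
```

Request:
carry_out(
  plan=[
    {"rot": [0,0,0],"xyz": [0.03,-0.02,0],"grip": 255},
    {"rot": [0,0,0],"xyz": [0.06,-0.035,0],"grip": 255},
    {"rot": [0,0,0],"xyz": [0.09,-0.042,0],"grip": 255},
    {"rot": [0,0,0],"xyz": [0.11,-0.042,0.01],"grip": 255},
    {"rot": [0,0,0],"xyz": [0.11,-0.042,0.03],"grip": 255},
    {"rot": [0,0,0],"xyz": [0.11,-0.042,0.03],"grip": 255},
    {"rot": [0,0,0],"xyz": [0.11,-0.042,0.03],"grip": 255},
  ],
)

```text
clock: 12.47
tool_pos: [0.4811, 0.1465, 0.193]
eef_rot: [0.729, 0.663, 0.114, 0.129]
contact_force: [-0.1, 0.5, 0.5]
opening: 0.193
finger_force: 25.0
```

Run:
```python
from h import *
st=r.get_state(); I=r.snapshot('wrist'); cv2.imwrite('pics/w6.png',I[:,:,::-1]); np.save('w6.npy',np.r_[st['tool_pos'],st['eef_rot']])
print(st['tool_pos']); togo(tcp_for([.515,.1455,.095],.02),RN)
C=cam('wrist',st); R0=R.from_quat(st['eef_rot'])
print('tip',proj(C,st['tool_pos']+R0.apply(TIP)),'gem',proj(C,[.515,.1455,.095]))
h=hsv(I); bl=[b[:3] for b in blobs(red(h))]; print(bl)
cv2.imwrite('pics/c6.png',cv2.resize(I[100:300,220:440],None,fx=2.5,fy=2.5)[:,:,::-1])
```

```text
[0.48112457 0.14651371 0.19297735]
t 12.52 xyz [ 0.0013 -0.0022  0.0183] rot [-0.0042  0.0059  0.0008] q [-0.69  0.57  0.27  2.29  1.32  0.05 -1.89] F [ 1.   0.3 -0.9] open 0.196
tip [[325.85820162 215.57234403]] gem [[323.80311016 199.92563793]]
[(27, [324.2, 200.0], [322, 198, 6, 5])]
```

View pics/c6.png

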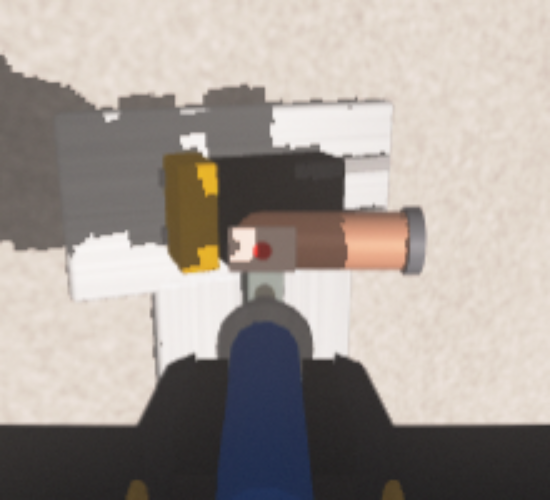

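The gem is at image (324.2,200), predicted (323.8,199.9), so the gem position holds. The white tip is at about (325.6,216), on the presser axis. I'll approach to about 7 mm above the gem.

Request:
carry_out(
  plan=[
    {"rot": [0,0,0],"xyz": [0.0013,-0.0018,0.01],"grip": 255},
    {"rot": [0,0,0],"xyz": [0.0013,-0.0018,0.02],"grip": 255},
    {"rot": [0,0,0],"xyz": [0.0013,-0.0018,0.03],"grip": 255},
    {"rot": [0,0,0],"xyz": [0.0013,-0.0018,0.031],"grip": 255},
    {"rot": [0,0,0],"xyz": [0.0013,-0.0018,0.031],"grip": 255},
    {"rot": [0,0,0],"xyz": [0.0013,-0.0018,0.031],"grip": 255},
  ],
)

```text
clock: 13.02
tool_pos: [0.4903, 0.1446, 0.1644]
eef_rot: [0.73, 0.661, 0.114, 0.13]
contact_force: [0.3, -0.5, -1.1]
opening: 0.201
finger_force: 25.0
```

Run:
```python
from h import *
st=r.get_state(); I=r.snapshot('wrist'); cv2.imwrite('pics/w7.png',I[:,:,::-1])
print(st['tool_pos']); togo(tcp_for([.515,.1455,.095],0),RN)
C=cam('wrist',st); R0=R.from_quat(st['eef_rot'])
print('tip',proj(C,st['tool_pos']+R0.apply(TIP)),'gem',proj(C,[.515,.1455,.095]))
print([b[:3] for b in blobs(red(hsv(I)))])
a=cv2.resize(I[150:260,270:380],None,fx=5,fy=5)
S=r.snapshot('scene'); b=cv2.resize(S[195:250,335:390],(550,550)); k=np.hstack([a,b]);cv2.imwrite('pics/c7.png',cv2.resize(k,(800,400))[:,:,::-1])
```

```text
[0.49034407 0.1445998  0.16438642]
t 13.07 xyz [ 0.0016 -0.0016  0.0088] rot [-0.0021  0.0072 -0.0024] q [-0.5   0.62 -0.01  2.28  1.79  0.21 -2.37] F [0.8 0.6 0.1] open 0.198
tip [[325.8566065  215.57442189]] gem [[324.56524089 209.47919706]]
[(39, [325.4, 209.5], [322, 207, 8, 7])]
```

View pics/c7.png

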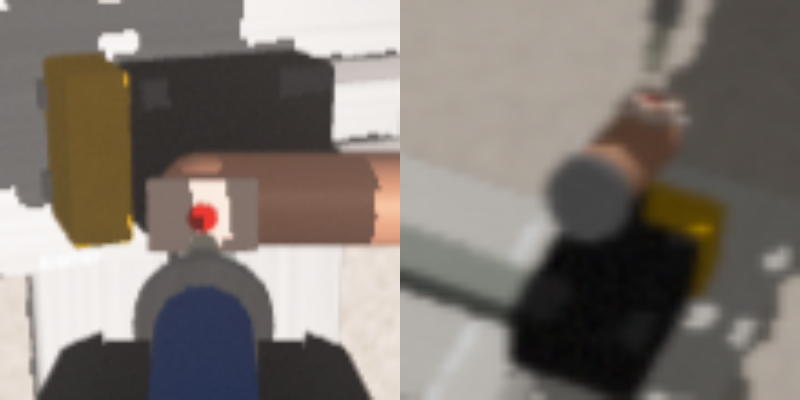

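The tip is 9 mm above the gem and aligned: gem at (325.4,209.5), tip column about 325.8. In the scene view the tip is directly above the gem. Now a gentle press, in stages.

Request:
carry_out(
  plan=[
    {"rot": [0,0.003,0],"xyz": [0.0008,-0.0003,0.003],"grip": 255},
    {"rot": [0,0.007,0],"xyz": [0.0016,-0.0006,0.006],"grip": 255},
    {"rot": [0,0.007,0],"xyz": [0.0016,-0.0006,0.009],"grip": 255},
    {"rot": [0,0.007,0],"xyz": [0.0016,-0.0006,0.012],"grip": 255},
    {"rot": [0,0.007,0],"xyz": [0.0016,-0.0006,0.012],"grip": 255},
    {"rot": [0,0.007,0],"xyz": [0.0016,-0.0006,0.012],"grip": 255},
  ],
)

```text
clock: 13.62
tool_pos: [0.4944, 0.1473, 0.153]
eef_rot: [0.729, 0.662, 0.117, 0.127]
contact_force: [-1.0, 0.3, 1.9]
opening: 0.2
finger_force: 25.0
```

Run:
```python
from h import *
togo(tcp_for([.515,.1455,.095],0),RN); print('Fn',r.get_state()['contact_force']@n)
f=[]
for k in range(4): r.snapshot('wrist'); f.append(r.get_state()['contact_force'])
print('mean F',np.mean(f,0).round(2),'Fn',(np.array(f)@n).round(2)); togo(tcp_for([.515,.1455,.095],0),RN)
I=r.snapshot('wrist'); print([b[:3] for b in blobs(red(hsv(I)))])
```

```text
t 13.62 xyz [-0.0013 -0.001  -0.0034] rot [-0.002  -0.0022 -0.0013] q [-0.44  0.65 -0.09  2.28  1.87  0.26 -2.44] F [-1.   0.3  1.9] open 0.2
Fn 2.1214287607226856
mean F [-0.45  0.51  0.98] Fn [0.76 0.88 1.68 1.04]
t 13.82 xyz [-0.0013 -0.001  -0.0033] rot [-0.0018 -0.0023 -0.0013] q [-0.44  0.64 -0.09  2.28  1.87  0.26 -2.44] F [-0.7  0.9  0.8] open 0.199
[]
```

Request:
carry_out(
  plan=[
    {"rot": [0,0,0],"xyz": [0,0,-0.004],"grip": 255},
    {"rot": [0,0,0],"xyz": [-0.0011,-0.0008,-0.008],"grip": 255},
    {"rot": [0,0,0],"xyz": [-0.0011,-0.0008,-0.008],"grip": 255},
    {"rot": [0,0,0],"xyz": [-0.0011,-0.0008,-0.008],"grip": 255},
    {"rot": [0,0,0],"xyz": [-0.0011,-0.0008,-0.008],"grip": 255},
    {"rot": [0,0,0],"xyz": [-0.0011,-0.0008,-0.008],"grip": 255},
  ],
)

```text
clock: 14.37
tool_pos: [0.4907, 0.1463, 0.1601]
eef_rot: [0.729, 0.662, 0.117, 0.127]
contact_force: [0.3, -0.1, -0.7]
opening: 0.2
finger_force: 25.0
```

Run:
```python
from h import *
f=[]
for k in range(4): I=r.snapshot('wrist'); st=r.get_state(); f.append(st['contact_force'])
print('Fn base',(np.array(f)@n).round(2))
togo(tcp_for([.515,.1455,.095],0),RN)
C=cam('wrist',st); R0=R.from_quat(st['eef_rot'])
print('tip',proj(C,st['tool_pos']+R0.apply(TIP)),'gem',proj(C,[.515,.1455,.095]))
h=hsv(I)[195:235,300:350]; m=((h[...,0]<8)|(h[...,0]>172))&(h[...,1]>120)
print([b[:3] for b in blobs(m,(300,195),3)])
a=cv2.resize(I[190:240,300:350],(500,500),interpolation=cv2.INTER_NEAREST); cv2.imwrite('pics/c8.png',a[:,:,::-1])
```

```text
Fn base [-0.71 -0.6  -0.45 -0.67]
t 14.57 xyz [-0.     -0.      0.0045] rot [-0.0024 -0.002  -0.0014] q [-0.46  0.63 -0.06  2.29  1.84  0.24 -2.42] F [ 0.3 -1.2 -0.6] open 0.197
tip [[325.85847009 215.56928226]] gem [[326.01837507 213.82557559]]
[(24, [327.5, 212.7], [323, 211, 8, 6])]
```

View pics/c8.png

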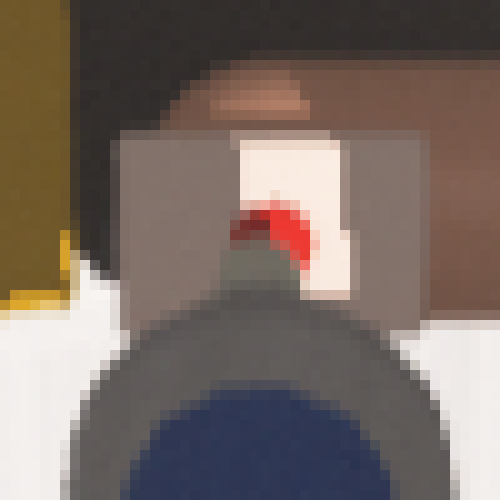

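The gem's centre is at about (327.1,214) and the tip's at column 326.0, about 1 mm off in tool y and 0.8 mm in x. I'll correct that and press.

Request:
carry_out(
  plan=[
    {"rot": [0,0,0],"xyz": [0.0008,0.0009,0],"grip": 255},
    {"rot": [0,0,0],"xyz": [0.0008,0.0009,0.002],"grip": 255},
    {"rot": [0,0,0],"xyz": [0.0008,0.0009,0.005],"grip": 255},
    {"rot": [0,0,0],"xyz": [0.0008,0.0009,0.008],"grip": 255},
    {"rot": [0,0,0],"xyz": [0.0008,0.0009,0.0105],"grip": 255},
    {"rot": [0,0,0],"xyz": [0.0008,0.0009,0.0118],"grip": 255},
    {"rot": [0,0,0],"xyz": [0.0008,0.0009,0.0118],"grip": 255},
    {"rot": [0,0,0],"xyz": [0.0008,0.0009,0.0118],"grip": 255},
  ],
)

```text
clock: 15.23
tool_pos: [0.4958, 0.1468, 0.1495]
eef_rot: [0.729, 0.662, 0.117, 0.127]
contact_force: [-0.1, 0.7, 2.1]
opening: 0.196
finger_force: 25.0
```

Request:
carry_out(
  plan=[
    {"rot": [0,0,0],"xyz": [0,0,0],"grip": 255},
    {"rot": [0,0,0],"xyz": [0,0,0],"grip": 255},
    {"rot": [0,0,0],"xyz": [0,0,0],"grip": 255},
  ],
)

```text
clock: 15.48
tool_pos: [0.4958, 0.1468, 0.1496]
eef_rot: [0.729, 0.662, 0.117, 0.127]
contact_force: [-0.2, -0.4, 1.9]
opening: 0.195
finger_force: 25.0
```

Run:
```python
from h import *
f=[]
for k in range(12): I=r.snapshot('wrist'); st=r.get_state(); f.append(st['contact_force'])
fn=np.array(f)@n; print('Fn',fn.mean().round(2),fn.std().round(2),'spring',(fn.mean()+.6).round(2),'mean F',np.mean(f,0).round(2))
togo(tcp_for([.515,.1455,.095],0),RN)
```

```text
Fn 2.35 0.52 spring 2.95 mean F [-0.35  0.5   2.35]
t 16.08 xyz [-0.0009 -0.0011 -0.0072] rot [-0.002  -0.0022 -0.0014] q [-0.43  0.65 -0.1   2.28  1.88  0.27 -2.46] F [-0.5  0.5  2.1] open 0.198
```

```bash
python3 -c "
from plant import r
print(r.finish_job())"
```

```text
the job is handed in; nothing more can be done
None
```

I handed the job in at about 16 s: the carriage was on the yellow stop, and the smallest presser was held on the red gem, square to the nail within about 0.2° of the planned tilt. The spring force read about 2.95 N (roughly 7 mm, half way in); no pass or fail result came back.

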